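# Tip a coupling out of a scoop tub and lock it in bench pliers

## Robot

A 7-joint arm with a two-finger parallel gripper is mounted at the origin on the work surface. World frame = base frame: x ahead of the robot, y to its left, z up, the work surface at z = 0. Lengths are in m, angles in rad, forces in N, time in s.
With the tool pointing down it reaches from about 0.425 to 0.825 m from the base axis. Payload 3.6 kg.
Tool frame: the origin (TCP) lies where the fingers leave the gripper's body, on its centre line; the fingertips stand 73 mm ahead of it and the grasp point (between the pads) lies 54 mm ahead of it; z points along the fingers, y is the line along which they close (so a half turn about z gives the same grasp; the last joint's range is limited). The gripper opens to 85 mm and grips with 20 to 120 N. Pads are 22 mm wide; open, the fingers measure 114 mm over their backs; the gripper's body (76 mm by 85 mm) begins 54 mm behind the grasp point. The pads swing forward as they close: fully open they stand 13 mm farther back than shut.
Start: joints at [-1.206, 0.615, -0.013, 1.423, 0.008, 1.103, -0.04], TCP at [0.248, 0.601, 0.304] pointing down, gripper open.
Joint ranges: [-3.12, 3.12], [-0.3, 2.06], [-1.34, 1.32], [0.26, 2.42], [-1.36, 4.5], [0.01, 1.98], [-2.84, 2.84]. Speed limits (rad/s): [2.79, 2.79, 3.14, 3.14, 3.14, 3.14, 3.14].

## Interface

Orientations are given as a unit quaternion [x, y, z, w].
In Python, from station import arm, snapshot, camera_info, ticket gives the robot as it stands. Calls block until the motion is done:
- arm.movep(position, orientation): joint-space move of the TCP to a pose.
- arm.line_to(position, velocity=0.15, ori=None): straight line of the TCP; ori=None keeps the orientation; velocity is the mean speed in m/s.
- arm.move_j(angles): joint-space move.
- arm.move_gripper(opening, effort=None): opening from 0.0 (shut) to 1.0 (fully open); effort is the grip in N (None keeps the last); returns when the fingers have stopped.
- arm.pause(seconds).
- arm.ik(position, orientation): joint angles nearest the present ones, or None.
- snapshot(name): name is "scene" or "side" or "wrist"; returns the picture (420x560x3 uint8, blue, green, red); there is no depth.
- camera_info(name): a dict with "fx", "fy", "cx", "cy" (pixels), "dist_coeffs" ([k1, k2, p1, p2, k3] as OpenCV has them; the pictures are not rectified), "R" (3x3) and "t" (3): a world point X has camera coordinates R X + t; the wrist camera has in their place "T_tool_cam" (4x4, takes a point from camera to tool coordinates, whose origin is the TCP and whose axes are the flange's). Camera axes: x right, y down, z forward; pixel columns grow to the right and rows downward; lengths in m; the calibration is good to about 2 mm. A picture is of the moment at which its call begins: read the wrist's pose just before it. camera_info takes no time and is no camera call.
A pose or a line that the arm cannot do raises arm.MotionError and nothing moves.
- ticket.finish_job(): hands the job in; it is judged then, once.
Readings, each from a call of its own:
- arm.read_time(): time.
- arm.read_joint_positions(): joint angles.
- arm.read_dq(): joint speeds.
- arm.read_effort(): joint torques, N m.
- arm.read_tool_pos(): TCP position.
- arm.read_eef_rot(): TCP orientation.
- arm.read_ft_force(): force on the tool from outside, world axes, zero at the start.
- arm.read_wrist_torque(): the same for the moment, N m.
- arm.read_opening(): opening from 0.0 (shut) to 1.0 (fully open).
- arm.read_finger_force(): force on a finger pad.
Only numpy, scipy, OpenCV 4.12 (cv2) and the standard library are available. Lean on these libraries where they do the work, as an engineer would, in place of code of your own. Each camera call takes 0.05 s, during which the arm holds its last target. There are 200 camera calls.

## Task

Rock the heavy scoop tub on its front bottom edge, without lifting it off its block, until the brass coupling drops into the tray, and set the tub back upright where it stood. Then lay the coupling lengthwise on the sloped seat between the open jaws of the bench pliers, let go of it, and squeeze the two handles together until they snap over and lock it. Leave the locked pliers and do not disturb the other things on the bench.

Things in the scene. Friction and masses are not known exactly. Their poses are not given: they have to be found in the camera images.
- tub: Loose grey steel scoop tub, about 0.8 kg, on a fixed plywood block 65 mm high. Base 115 x 76 mm, walls 85 mm high; the front wall slopes out at 32 degrees into an open spout 78 mm long. Origin: middle of the underside. -x: spout (pouring) side; +x: handle side; z up. Tipped 70 degrees, the coupling tumbles out into the tray; it falls back upright by itself from below about 60 degrees.
- tub_handle (a point): Middle of the tub's lifting bar: round steel, 12 mm thick, 75 mm clear between its arms, level, along the tub's y; 96 mm towards +x of the tub's origin and 105 mm above it, 36 mm behind the back wall, 20 mm above its rim. Tightly gripped it turns stiffly, so lean the fingers along as the tub rocks. Axes as the tub.
- tub_edge (a point): Middle of the tub's front bottom edge, about which it rocks; 55 mm towards -x of the tub's origin, 151 mm from the bar along x and 105 mm below it. Axes as the tub. An 8 mm rod along it sticks out 16 mm at either side; 1 to 5 mm in front of the rod's ends two fixed steel stops, 13 mm high above the block, keep the edge from sliding forward.
- tray_mid (a point): Middle of the floor of the fixed steel tray before the block, on the pouring side: floor 150 mm (x) by 182 mm (y), 6 mm above the bench, rim 16 mm above the bench. -x is the pouring direction; the block's face is 80 mm towards +x.
- coupling_center (a point): Centre of the loose octagonal brass coupling, 28 mm across flats, 50 mm long, 0.14 kg; its own x runs along its length. It starts in the tub, lying across it, and can be gripped by its two flat ends.
- seat (a point): Where the coupling's centre must lie in the pliers: 14 mm above a fixed sloped seat 22 mm wide with a lip 5 mm high at its lower end, against which the coupling's lower end rests. x: up the slope (27 degrees above level, away from the robot), y: across, level, z: square to the slope. The coupling's length goes along x; the jaws close along y. Fingers have room at its ends down to z = -8 mm.
- handles_mid (a point): Midway between the two pliers handles where to squeeze, 110 mm down the slope from their hinge, 178 mm down from seat; axes as seat. Handles: black rubber bars 12 mm wide, 16 mm high (8 mm either way along z), along x, ending 20 mm farther down. Over their outsides (y) they measure 70 mm here when open, about 33 mm locked. A steel plate lies 15 mm below along z.
- handle_a (a joint): Swing of the -y handle, rad: 0 open, grows as it closes (0.20 at most). The other handle mirrors it. Resistance rises to about 13 N on each handle near 0.055, fades by 0.11 and turns over: from there the pliers pull themselves shut and stay, at about 0.17 with the coupling in. A grip of 20 to 40 N is enough.
- pad_a: Rubber spring pad on the +y jaw: 32 mm long (x), 18 mm high, from 11 mm below seat to 7 mm above; 3.5 mm of give. Open, its face stands about 21 mm to the side of seat (18 mm at the lower end).
- pad_b: The same on the -y jaw.
- hammer: Bystander: claw-less steel hammer with wooden handle lying far back on the bench, origin under its middle.
- carabiner: Bystander: black carabiner about 90 x 55 mm, 11 mm thick, lying flat; origin at its centre.
- mug: Bystander: white ceramic mug of screws, 80 mm across, 90 mm high; origin under its centre.
- tape: Bystander: roll of masking tape lying flat, 70 mm across, 24 mm high; origin under its centre.
- glue: Bystander: white plastic glue bottle, 52 mm across, 140 mm high; origin under its centre.

How it is judged:
By the outcome, as a careful person would: the job done as asked, in the order asked, and still so for the second after the job is handed in, with the robot touching nothing.
It also fails if it takes over 64 s, if anything falls off the work surface, if the arm or the gripper's body presses on something with over 40 N, if the wrist force passes 120 N, or if a joint passes its speed limit or range.

## Working session

There is one attempt and no reset: what is moved stays moved. The work goes in short steps, each a Python script; the robot and the scene stay as the last script left them, time stands still between calls to the robot, and variables do not carry over. Pictures are saved under pics/ and viewed, at most 10 in all, crops included, and the job is handed in when it is done.

```bash
mkdir -p pics; ls; python3 - <<'E'
from station import arm, snapshot, camera_info
import cv2,numpy as np
for n in ("scene","side","wrist"):
    cv2.imwrite(f"pics/{n}0.png",snapshot(n))
    c=camera_info(n); print(n,{k:np.round(np.array(v),4).tolist() for k,v in c.items()})
print(arm.read_time(),arm.read_eef_rot(),arm.read_opening())
E
```

```text
pics
scene {'fx': 529.0612, 'fy': 529.0612, 'cx': 271.3397, 'cy': 213.2311, 'dist_coeffs': [-0.0267, 0.0, 0.0, 0.0, 0.0], 'R': [[-0.5179, 0.8552, 0.019], [0.4473, 0.2897, -0.8462], [-0.7292, -0.4297, -0.5326]], 't': [0.2586, -0.1933, 1.7228]}
side {'fx': 513.1117, 'fy': 513.1117, 'cx': 278.7176, 'cy': 214.5366, 'dist_coeffs': [-0.1785, 0.0, 0.0, 0.0, 0.0], 'R': [[-0.9671, -0.2543, -0.0028], [-0.1912, 0.7343, -0.6514], [0.1677, -0.6294, -0.7588]], 't': [0.5851, 0.1681, 1.1643]}
wrist {'fx': 295.5296, 'fy': 295.5296, 'cx': 275.2431, 'cy': 208.6179, 'dist_coeffs': [-0.0282, 0.0, 0.0, 0.0, 0.0], 'T_tool_cam': [[-0.0005, -0.9558, -0.2941, 0.0758], [1.0, -0.0003, -0.0007, -0.0], [0.0006, -0.2941, 0.9558, -0.0696], [0.0, 0.0, 0.0, 1.0]]}
0.15 [ 1.94154266e-01  9.80970486e-01 -9.91118492e-04 -2.08729806e-04] 0.9949277860992183
```

View pics/scene0.png

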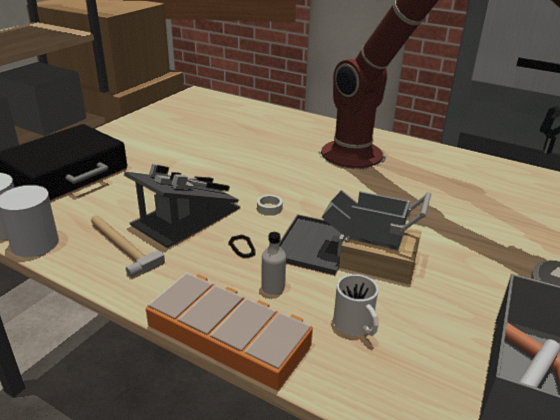

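View pics/side0.png

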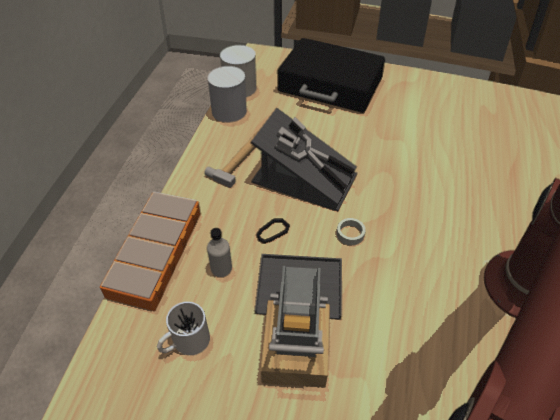

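The scene view shows the tub on its block at about (385,235), with the tray at (315,240), and the pliers on a sloped stand at (185,190). The side view shows the tub at (298,315) with the spout up (−y image), its bar at (297,347), and the pliers at (305,145). Next I'll enlarge these.

```bash
python3 - <<'E'
import cv2,numpy as np
s=cv2.imread("pics/side0.png");c=cv2.imread("pics/scene0.png");w=cv2.imread("pics/wrist0.png")
def cr(im,x,y,w,h,f): return cv2.resize(im[y:y+h,x:x+w],None,fx=f,fy=f,interpolation=cv2.INTER_CUBIC)
a=cr(s,250,250,100,150,4);b=cr(c,315,180,133,100,3)   #400x600 ; 399x300
d=cr(s,240,105,133,100,3)
out=np.zeros((600,800,3),np.uint8);out[:,:400]=a;out[:300,400:799]=b;out[300:,400:799]=d
cv2.imwrite("pics/comp1.png",out)
E
```

```text
(no output)
```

View pics/comp1.png

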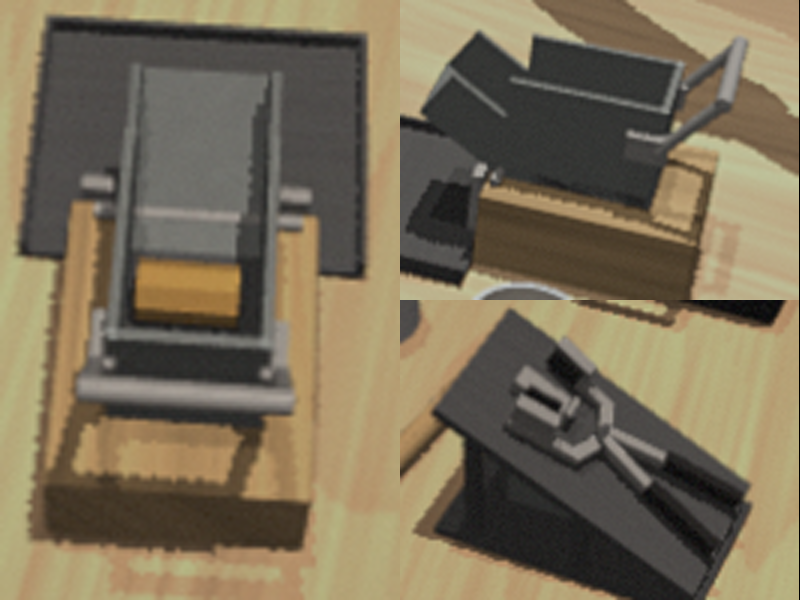

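View pics/wrist0.png

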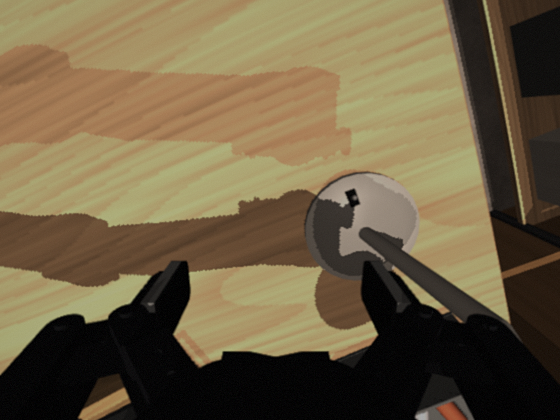

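The composite shows the bar ends at side px (270,347) and (324,349.5), and at scene px (429,194) and (423,213). The rod ends are at about side px (271,295) and (328,299). The pliers' handle ends are at side px (344,188) and (354,171), with the hinge at (308,149). The wrist view holds nothing needed.

```bash
cat > h.py <<'E'
from station import arm, snapshot, camera_info
import cv2,numpy as np
from scipy.spatial.transform import Rotation as Ro
def pose(): return np.array(arm.read_tool_pos()),Ro.from_quat(arm.read_eef_rot()).as_matrix()
def ray(n,px,P=None):
    c=camera_info(n);K=np.array([[c['fx'],0,c['cx']],[0,c['fy'],c['cy']],[0,0,1]])
    u=cv2.undistortPoints(np.array([[px]],float),K,np.array(c['dist_coeffs']))[0,0];d=np.array([u[0],u[1],1.])
    if n=='wrist':
        T=np.array(c['T_tool_cam']);p,R=P
        o=p+R@T[:3,3];d=R@T[:3,:3]@d
    else:
        R=np.array(c['R']);o=-R.T@np.array(c['t']);d=R.T@d
    return o,d/np.linalg.norm(d)
def onz(n,px,z,P=None):
    o,d=ray(n,px,P);return o+d*(z-o[2])/d[2]
def tri(*rs):
    A=sum(np.eye(3)-np.outer(d,d) for o,d in rs);b=sum((np.eye(3)-np.outer(d,d))@o for o,d in rs)
    X=np.linalg.solve(A,b);return X,[np.linalg.norm(np.cross(X-o,d)) for o,d in rs]
def proj(n,X,P=None):
    c=camera_info(n);K=np.array([[c['fx'],0,c['cx']],[0,c['fy'],c['cy']],[0,0,1]])
    if n=='wrist':
        T=np.array(c['T_tool_cam']);p,R=P;R2=(R@T[:3,:3]).T;t=-R2@(p+R@T[:3,3])
    else: R2=np.array(c['R']);t=np.array(c['t'])
    return cv2.projectPoints(np.array([X],float),cv2.Rodrigues(R2)[0],t,K,np.array(c['dist_coeffs']))[0][0,0]
def quat(z,y):
    "tool z along z, closing line y"
    z=np.array(z,float);z/=np.linalg.norm(z);y=np.array(y,float);y=y-z*(y@z);y/=np.linalg.norm(y)
    return Ro.from_matrix(np.stack([np.cross(y,z),y,z],1)).as_quat()
E
python3 - <<'E'
from h import *
np.set_printoptions(precision=4,suppress=True)
for n,l in (("side",[(270,347),(323.7,349.5)]),("scene",[(429,194),(423,213)])):
    print(n,[onz(n,p,.17) for p in l])
print("mid tri",tri(ray("side",(297,348.2)),ray("scene",(426,203.5))))
print("rod",onz("side",(271,295.5),.069),onz("side",(328,299),.069))
for p in [(344,187.7),(354,170.7),(308.3,149),(381-80,146)]: print("pl",onz("side",p,.1),onz("side",p,.16))
for X in [(.7,.0,.1)]: print(proj("scene",X),proj("side",X))
print("tray side",[onz("side",p,.016) for p in [(262,255),(342,259),(256,313),(341,319)]])
im=cv2.imread("pics/scene0.png");cv2.imwrite("pics/c2.png",cv2.resize(im[155:250,115:250],None,fx=5.5,fy=5.5,interpolation=cv2.INTER_CUBIC))
E
```

```text
side [array([0.522 , 0.3737, 0.17  ]), array([0.4299, 0.3549, 0.17  ])]
scene [array([0.426 , 0.3595, 0.17  ]), array([0.5114, 0.3728, 0.17  ])]
mid tri (array([0.4754, 0.3667, 0.1735]), [np.float64(0.0008748885039365512), np.float64(0.0008748885039365316)])
rod [0.566  0.2114 0.069 ] [0.4481 0.1898 0.069 ]
pl [ 0.4697 -0.1062  0.1   ] [ 0.4652 -0.0482  0.16  ]
pl [ 0.4555 -0.1704  0.1   ] [ 0.452  -0.1082  0.16  ]
pl [ 0.5832 -0.2196  0.1   ] [ 0.5711 -0.154   0.16  ]
pl [ 0.6041 -0.2261  0.1   ] [ 0.5906 -0.1601  0.16  ]
[224.7727 229.2716] [239.5419 201.4313]
tray side [array([0.6252, 0.0779, 0.016 ]), array([0.4403, 0.042 , 0.016 ]), array([0.5951, 0.2313, 0.016 ]), array([0.4134, 0.1998, 0.016 ])]
```

View pics/c2.png

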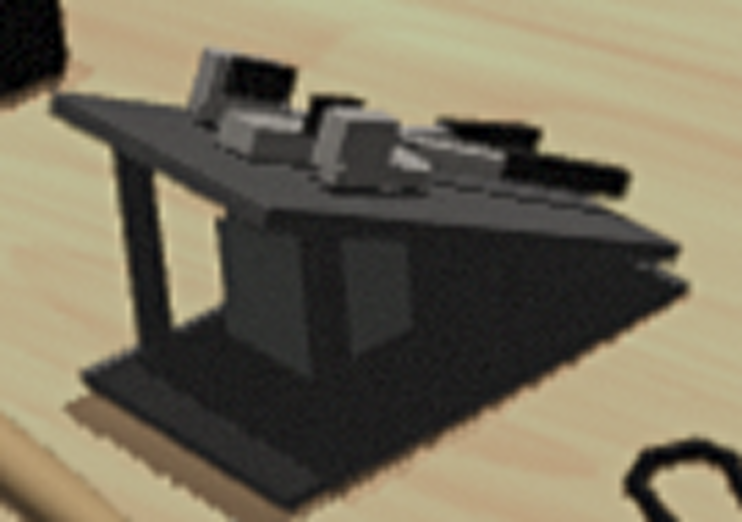

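The crop shows the handle ends at scene px (229.5,188) and (213,179.5), and the pad faces near (162,168) and (180,180). I'll triangulate roughly, then check which look poses the arm can reach over the tub and the pliers, and whether it can do the rocking arc.

```bash
python3 - <<'E'
from h import *
np.set_printoptions(precision=4,suppress=True)
print("h1",tri(ray("side",(344,187.7)),ray("scene",(229.5,187.7))))
print("h2",tri(ray("side",(354,170.7)),ray("scene",(213,179.5))))
print("rod",onz("side",(275,302),.069),onz("side",(323,305.5),.069))
# rocking arc feasibility
u=np.array([-.19,.98,0]);u/=np.linalg.norm(u)      # tub +x
yb=np.array([u[1],-u[0],0])
bar=np.array([.474,.366,.17]);edge=bar-u*.151;edge[2]=.065
for s in (1,-1):
  for t0 in range(0,81,10):
    row=[]
    for a in range(0,81,10):
        th=np.radians(a);d=bar-edge;dx=d@u;dz=d[2]
        p=edge+u*(dx*np.cos(th)-dz*np.sin(th))+np.array([0,0,dz*np.cos(th)+dx*np.sin(th)])
        t=np.radians(t0-a)    # tilt: tool z = -z*cos - u*sin
        z=-np.array([0,0,1])*np.cos(t)-u*np.sin(t); 
        y=np.cross(z,yb)*s
        j=arm.ik(p-z*.054,quat(z,y)); row.append('.' if j is None else '#')
    print(s,t0,''.join(row))
E
```

```text
h1 (array([ 0.4731, -0.1491,  0.0529]), [np.float64(0.0018337878053507166), np.float64(0.001833787805350598)])
h2 (array([ 0.4581, -0.2157,  0.0522]), [np.float64(0.0029870454887507072), np.float64(0.0029870454887505663)])
rod [0.5537 0.2246 0.069 ] [0.4551 0.2078 0.069 ]
1 0 #########
1 10 #########
1 20 #########
1 30 #########
1 40 #########
1 50 #########
1 60 #########
1 70 #########
1 80 #########
-1 0 #########
-1 10 #########
-1 20 #########
-1 30 #########
-1 40 #########
-1 50 #########
-1 60 #########
-1 70 #########
-1 80 #########
```

```bash
python3 - <<'E'
from h import *
np.set_printoptions(precision=3,suppress=True)
u=np.array([-.197,.980,0]);u/=np.linalg.norm(u);yb=np.array([u[1],-u[0],0]);bar=np.array([.474,.366,.17])
t=np.radians(50);z=-np.array([0,0,1])*np.cos(t)-u*np.sin(t)
J=np.array(arm.read_joint_positions())
c=[]
for s in (1,-1):
    q=quat(z,np.cross(z,yb)*s);j=arm.ik(bar-z*.214,q);print(s,np.array(j));c.append((np.abs(np.array(j)-J).max(),s,q))
_,s,q=min(c,key=lambda a:a[0]);print("s",s)
arm.movep(bar-z*.214,q);P=pose();np.save("P1.npy",np.hstack([P[0],P[1].ravel()]))
cv2.imwrite("pics/w1.png",snapshot("wrist"));print(arm.read_time(),P[0],arm.read_ft_force())
print(proj("wrist",bar,P))
E
```

```text
1 [-1.363  1.1    0.924  0.91  -0.021  1.825 -1.999]
-1 [-1.085  0.973  0.034  0.894  0.539  1.947  0.737]
s -1
1.125 [0.441 0.527 0.307] [-0.312  0.157  0.146]
[273.847 197.972]
```

View pics/w1.png

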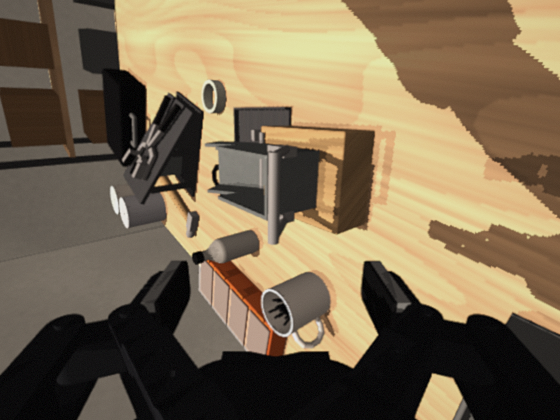

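The wrist view shows the bar upright from (274,150) to (274,244), with its middle at (274,197). I predicted (274,198), so position and yaw both hold. Next: grasp the bar and rock the tub with force checks.

```bash
cat > rock.py <<'E'
from h import *
u=np.array([-.197,.980,0]);u/=np.linalg.norm(u);yb=np.array([u[1],-u[0],0]);bar=np.array([.474,.366,.17])
edge=bar-u*.151;edge[2]=.065;T0=42
def at(a,back=0):
    th=np.radians(a);d=bar-edge;dx=d@u;dz=d[2]
    p=edge+u*(dx*np.cos(th)-dz*np.sin(th))+np.array([0,0,dz*np.cos(th)+dx*np.sin(th)])
    t=np.radians(T0-a);z=-np.array([0,0,1])*np.cos(t)-u*np.sin(t)
    return p-z*(.054+back),quat(z,-np.cross(z,yb))
E
python3 - <<'E'
from rock import *
np.set_printoptions(precision=2,suppress=True)
for a in (0,36,74): print(np.array(arm.ik(*at(a))))
arm.movep(*at(0,.10));arm.move_gripper(.6,20)
arm.line_to(at(0)[0],.12);print(arm.read_time(),arm.read_ft_force())
arm.move_gripper(0,50);print(arm.read_time(),arm.read_ft_force(),arm.read_opening(),arm.read_finger_force())
cv2.imwrite("pics/s1.png",snapshot("side"))
E
```

```text
[-0.93  0.85 -0.01  1.39  0.53  1.46  0.62]
[-0.48  0.51 -0.19  1.66  0.22  1.03  1.  ]
[ 0.26  0.56 -0.48  1.79 -0.4   0.91  1.86]
2.9083 [ 0.48 -0.63  0.19]
3.3583 [-0.8  -1.35  4.94] 0.12423820516786736 48.73303949832916
```

```bash
python3 - <<'E'
from rock import *
np.set_printoptions(precision=1,suppress=True)
for a in range(4,73,4):
    p,q=at(a);arm.line_to(p,.09,q);f=np.array(arm.read_ft_force())
    print(a,f,end=' ')
    if np.linalg.norm(f)>60: print("STOP");break
arm.pause(.6);print(arm.read_time(),arm.read_ft_force(),arm.read_opening())
for n in("side","scene"):
    im=snapshot(n);cv2.imwrite(f"pics/{n}2.png",im)
    h=cv2.cvtColor(im,cv2.COLOR_BGR2HSV);m=cv2.inRange(h,(12,130,90),(28,255,255))
    k,_,st,ce=cv2.connectedComponentsWithStats(m);print(n,[(s[4],c.round()) for s,c in zip(st[1:],ce[1:]) if s[4]>40])
a=cv2.imread("pics/side2.png")[210:385,170:370];b=cv2.imread("pics/scene2.png")[160:335,260:460]
cv2.imwrite("pics/c3.png",cv2.resize(np.vstack([a[:170],b[:150]]) if 0 else np.hstack([a,b]),None,fx=2,fy=2))
E
```

```text
4 [-0.7  1.4 -2.9] 8 [-0.2  2.3 -2.3] 12 [-0.8  2.4 -1.2] 16 [-1.7  4.2  0.1] 20 [-2.5  3.5 -1.2] 24 [-3.3  3.3  2.4] 28 [-3.5  3.5  4.6] 32 [-5.8  3.   6.6] 36 [-4.5  3.9  8.3] 40 [-5.3  3.   9.8] 44 [-5.3  3.1 10.9] 48 [-2.7  2.9 13.7] 52 [-4.4  2.2 17. ] 56 [-5.8  1.1 20.3] 60 [-6.5 -0.7 24.3] 64 [-8.  -3.5 29.4] 68 [-8.1 -3.3 31.1] 72 [-8.8 -5.1 35.5] 10.0083 [-9.  -6.1 36.3] 0.11718331895630928
side [(np.int32(90), array([193., 212.])), (np.int32(343), array([163., 263.]))]
scene [(np.int32(128), array([299., 231.])), (np.int32(710), array([229., 337.]))]
```

View pics/c3.png

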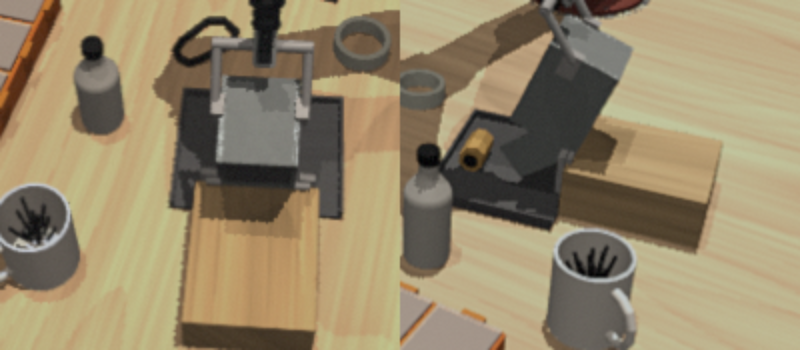

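The coupling (scene px 299,232) lies in the tray and the tub is still held tipped on its edge. Next I'll set it back, release it, and look at the pliers on the way.

```bash
python3 - <<'E'
from rock import *
np.set_printoptions(precision=1,suppress=True)
for a in list(range(66,0,-6))+[0]:
    p,q=at(a);arm.line_to(p,.1,q);f=np.array(arm.read_ft_force())
    if a<20 or np.linalg.norm(f)>50: print(a,f)
arm.pause(.2);print(arm.read_time(),arm.read_ft_force())
arm.move_gripper(.5,20)
arm.line_to(at(0,.10)[0],.15)
P=pose();im=snapshot("wrist");cv2.imwrite("pics/w3.png",im);cv2.imwrite("pics/side3.png",snapshot("side"))
a=cv2.imread("pics/side0.png");b=cv2.imread("pics/side3.png")
cv2.imwrite("pics/c4.png",np.hstack([cv2.resize(x[260:390,250:350],None,fx=4,fy=4) for x in (a,b)]))
print(arm.read_time(),proj("wrist",bar,P))
E
```

```text
18 [ 0.1  2.1 -2.8]
12 [ 0.3  0.6 -5.8]
6 [ 0.3 -0.5 -5.4]
0 [-0.   0.  -3.9]
15.1083 [ 1.1  1.5 -3.7]
16.4417 [275.2 217.6]
```

View pics/c4.png

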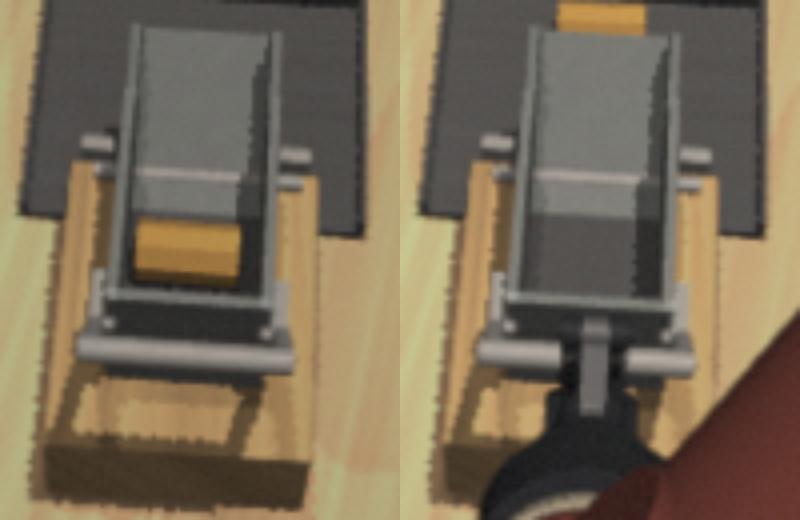

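The tub (right crop) stands back upright within about 1 px of where it was (left crop), and the coupling lies in the tray just beyond the spout. Next: two wrist looks along the pliers for stereo, then a coupling look measured by colour mask.

```bash
python3 - <<'E'
from h import *
np.set_printoptions(precision=3,suppress=True)
a=np.arctan2(-.015,.067);c,s=np.cos(np.radians(27)),np.sin(np.radians(27))
X=np.array([np.cos(a)*c,np.sin(a)*c,s]);Y=np.array([-np.sin(a),np.cos(a),0]);Z=np.cross(X,Y)
seat=np.array([.4655,-.182,.053])+X*.198;M=seat-X*.09
print("seat",seat);T=np.array(camera_info("wrist")["T_tool_cam"])
best=None;J=np.array(arm.read_joint_positions())
for sg in (1,-1):
    q=quat(-Z,sg*X);R=Ro.from_quat(q).as_matrix()
    tc=[M-R@(T[:3,:3]@np.array([0,yc,.25])+T[:3,3]) for yc in(-.105,-.01)]
    js=[arm.ik(t,q) for t in tc];print(sg,[None if j is None else np.array(j) for j in js])
    if all(j is not None for j in js):
        d=abs(np.array(js[0])-J).max()
        if best is None or d<best[0]: best=(d,q,tc)
_,q,tc=best
arm.line_to(pose()[0]+[0,0,.08],.3)
out=[]
for i,t in enumerate(tc):
    arm.movep(t,q);arm.pause(.1);P=pose();im=snapshot("wrist");cv2.imwrite(f"pics/p{i}.png",im);np.save(f"Pp{i}.npy",np.hstack([P[0],P[1].ravel()]))
    u=proj("wrist",M,P);x0,y0=int(u[0]-160),max(0,int(u[1]-60));print("crop",x0,y0,proj("wrist",seat,P),proj("wrist",seat-X*.178,P))
    out.append(cv2.resize(im[y0:y0+120,x0:x0+320],(800,300),interpolation=cv2.INTER_CUBIC))
cv2.imwrite("pics/c5.png",cv2.convertScaleAbs(np.vstack(out),alpha=1.8));print(arm.read_time())
for n in("scene","side"):
    im=snapshot(n);cv2.imwrite(f"pics/{n}5.png",im)
    m=cv2.inRange(cv2.cvtColor(im,cv2.COLOR_BGR2HSV),(12,130,90),(28,255,255))
    k,_,st,ce=cv2.connectedComponentsWithStats(m)
    print(n,[(s[4],c.round(1),onz(n,c,.02)) for s,c in zip(st[1:],ce[1:]) if s[4]>40])
E
```

```text
seat [ 0.638 -0.221  0.143]
1 [array([ 0.62 ,  0.354, -0.032,  2.084, -0.544,  0.303,  0.861]), array([ 0.412,  0.374, -0.041,  2.155, -0.366,  0.157,  0.505])]
-1 [array([ 0.556,  0.352, -0.601,  2.16 ,  0.947,  0.35 ,  2.104]), array([ 0.756,  0.421, -0.588,  2.153,  0.955,  0.256,  2.297])]
crop 115 22 [169.901  82.9  ] [379.165  83.092]
crop 115 133 [169.295 193.656] [379.499 194.046]
19.5417
scene [(np.int32(130), array([298.8, 232. ]), array([0.516, 0.088, 0.02 ])), (np.int32(720), array([230.2, 337.7]), array([0.897, 0.15 , 0.02 ]))]
side [(np.int32(84), array([192.5, 212.2]), array([ 0.831, -0.003,  0.02 ])), (np.int32(345), array([163.4, 263. ]), array([0.841, 0.162, 0.02 ])), (np.int32(154), array([299.8, 264. ]), array([0.532, 0.083, 0.02 ]))]
```

View pics/c5.png

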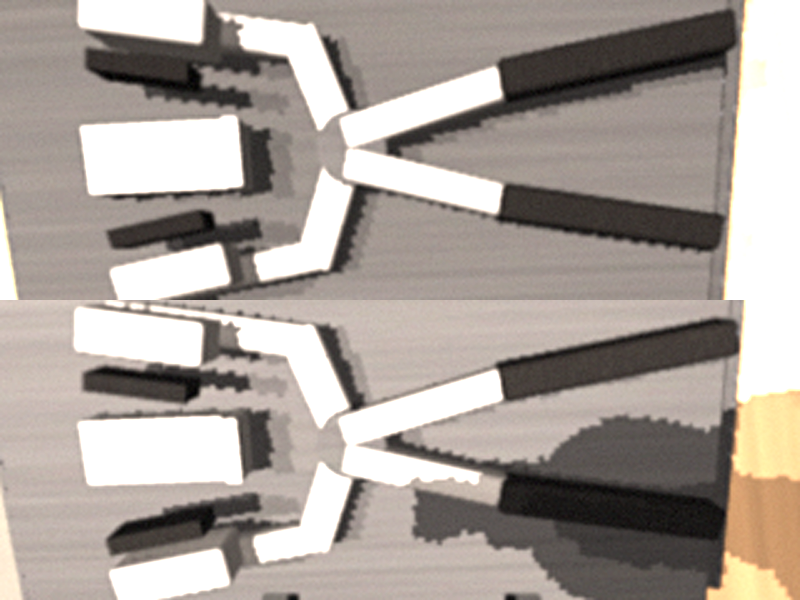

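Both stereo crops are clear, and I read the matching corner pixels for triangulation. At 2.5x, the seat plate's lower corners are at A (240,117),(243,187). The handle ends are at A (735,12) and (718,250). The metal/rubber junctions are at A (498,66) and (500,213).

```bash
python3 - <<'E'
from h import *
np.set_printoptions(precision=4,suppress=True)
Ps=[]
for i in(0,1):
    v=np.load(f"Pp{i}.npy");Ps.append((v[:3],v[3:].reshape(3,3)))
f={ "seatLR_top":((240,117),(240,117)),"seatLR_bot":((243,187),(243,184)),"seatUL_top":((80,126),(78,120)),"seatUL_bot":((88,194),(84,186)),
"hA_end":((735,12),(737,20)),"hB_end":((718,250),(720,238)),"hA_end_in":((735,45),(737,51)),"hB_end_in":((722,213),(723,202)),
"hA_jn_out":((498,66),(498,68)),"hA_jn_in":((503,98),(505,98)),"hB_jn_in":((502,185),(503,175)),"hB_jn_out":((500,213),(500,208))}
a=np.arctan2(-.015,.067);c,s=np.cos(np.radians(27)),np.sin(np.radians(27))
X=np.array([np.cos(a)*c,np.sin(a)*c,s]);Y=np.array([-np.sin(a),np.cos(a),0]);Z=np.cross(X,Y);seat=np.array([.4655,-.182,.053])+X*.198
F=np.stack([X,Y,Z])
for k,(p,q) in f.items():
    r=[ray("wrist",(115+p[0]/2.5,22+p[1]/2.5),Ps[0]),ray("wrist",(115+q[0]/2.5,133+q[1]/2.5),Ps[1])]
    W,e=tri(*r);print(k,W,"loc mm",(F@(W-seat)*1000).round(1),"res",round(e[0]*1000,1))
print("spout tip",onz("side",(300,267),.13),onz("side",(300,267),.15))
E
```

```text
seatLR_top [ 0.6059 -0.225   0.1241] loc mm [-35.3 -11.3  -3.1] res 0.2
seatLR_bot [ 0.6091 -0.2025  0.1268] loc mm [-35.6  11.4   0.1] res 0.2
seatUL_top [ 0.6575 -0.2346  0.1464] loc mm [21.6 -9.4 -7.1] res 0.0
seatUL_bot [ 0.6593 -0.212   0.1494] loc mm [20.1 13.1 -2.9] res 0.4
hA_end [ 0.4559 -0.2249  0.0496] loc mm [-199.5  -43.9   -3. ] res 0.1
hB_end [ 0.4692 -0.1503  0.0487] loc mm [-202.9   31.8   -2.3] res 0.3
hA_end_in [ 0.457  -0.2149  0.0497] loc mm [-200.5  -34.    -2.4] res 0.1
hB_end_in [ 0.467  -0.1627  0.0461] loc mm [-203.6   19.2   -4.9] res 0.1
hA_jn_out [ 0.5278 -0.2242  0.0823] loc mm [-122.3  -27.6   -5.7] res 0.1
hA_jn_in [ 0.5277 -0.2139  0.0818] loc mm [-124.6  -17.6   -5. ] res 0.3
hB_jn_in [ 0.5341 -0.1869  0.0792] loc mm [-125.6   10.2   -7.5] res 0.2
hB_jn_out [ 0.5341 -0.177   0.0866] loc mm [-124.1   19.8    0.1] res 0.0
spout tip [0.5157 0.1668 0.13  ] [0.5131 0.1804 0.15  ]
```

```bash
python3 - <<'E'
from h import *
np.set_printoptions(precision=4,suppress=True)
Ps=[]
for i in(0,1):
    v=np.load(f"Pp{i}.npy");Ps.append((v[:3],v[3:].reshape(3,3)))
a=np.arctan2(-.015,.067)+np.radians(2.2);c,s=np.cos(np.radians(27)),np.sin(np.radians(27))
a0=np.arctan2(-.015,.067);X0=np.array([np.cos(a0)*c,np.sin(a0)*c,s])
X=np.array([np.cos(a)*c,np.sin(a)*c,s]);Y=np.array([-np.sin(a),np.cos(a),0]);Z=np.cross(X,Y);seat=np.array([.4655,-.182,.053])+X0*.198+Y*.001
F=np.stack([X,Y,Z])
f={"seatLR_-y":((240,117),(240,117)),"seatLR_+y":((243,187),(243,184)),"seatUL_-y":((80,126),(78,120)),"seatUL_+y":((88,194),(84,186)),
"hA_end":((735,12),(737,20)),"hB_end":((718,250),(720,238)),"hA_jn":((498,66),(498,68)),"hB_jn":((500,213),(500,208)),
"jB1":((112,268),(110,272)),"jB2":((225,245),(222,248)),"jB3":((232,280),(228,283)),"jA3":((205,43),(205,65)),"jA4":((78,30),(75,52)),
"padA_in":((195,86),(195,100)),"padB_in":((112,248),(110,252)),"V":((325,130),(328,125))}
for k,(p,q) in f.items():
    W,e=tri(ray("wrist",(115+p[0]/2.5,22+p[1]/2.5),Ps[0]),ray("wrist",(115+q[0]/2.5,133+q[1]/2.5),Ps[1]))
    print(k,W,"loc",(F@(W-seat)*1000).round(1),"res",round(e[0]*1000,1))
for n,(p,q) in {"low+y":((238.6,199.5),(339,204.3)),"up+y":((163.2,195),(251.7,141.7)),"up-y":((125,173.2),(277.3,108.3))}.items():
    W,e=tri(ray("scene",p),ray("side",q));print("plate",n,W,(F@(W-seat)*1000).round(1),"res",round(e[0]*1000,1))
E
```

```text
seatLR_-y [ 0.6059 -0.225   0.1241] loc [-35.7 -11.1  -2.9] res 0.2
seatLR_+y [ 0.6091 -0.2025  0.1268] loc [-35.2  11.6  -0.2] res 0.2
seatUL_-y [ 0.6575 -0.2346  0.1464] loc [ 21.2 -11.3  -6.9] res 0.0
seatUL_+y [ 0.6593 -0.212   0.1494] loc [20.5 11.4 -3.2] res 0.4
hA_end [ 0.4559 -0.2249  0.0496] loc [-200.9  -38.1   -2.3] res 0.1
hB_end [ 0.4692 -0.1503  0.0487] loc [-201.7   37.7   -3. ] res 0.3
hA_jn [ 0.5278 -0.2242  0.0823] loc [-123.2  -24.5   -5.3] res 0.1
hB_jn [ 0.5341 -0.177   0.0866] loc [-123.3   23.1   -0.3] res 0.0
jB1 [ 0.6455 -0.1837  0.1596] loc [ 8.5 36.7 14.4] res 0.2
jB2 [ 0.613  -0.1838  0.1392] loc [-29.2  30.6  10.7] res 0.4
jB3 [ 0.6121 -0.1721  0.1412] loc [-31.   42.1  13.8] res 0.6
jA3 [ 0.6012 -0.2439  0.14  ] loc [-29.5 -30.5  11.8] res 0.3
jA4 [ 0.6351 -0.2557  0.1583] loc [ 10.4 -36.   12. ] res 0.0
padA_in [ 0.6097 -0.2338  0.139 ] loc [-24.1 -19.1   7.9] res 0.3
padB_in [ 0.6449 -0.1902  0.1579] loc [ 8.3 30.2 12.7] res 0.2
V [ 0.5835 -0.2163  0.1073] loc [-64.3  -6.6  -7.2] res 0.6
plate low+y [ 0.4774 -0.1158  0.0274] [-209.7   73.1  -22.7] res 0.1
plate up+y [ 0.7159 -0.1582  0.1459] [ 59.9  74.5 -27.2] res 1.6
plate up-y [ 0.6882 -0.3026  0.1475] [ 59.6 -72.5 -25.2] res 1.7
```

The local frame is now consistent: the plate is at z −25, handle tops at −3, the seat surface at about −5, and the lip end at −35. The centre line is at y≈0. I'll do contact-guided seating for z and the lip. Next: measure the coupling from the wrist and check the pick, place and squeeze IK.

```bash
cat > pl.py <<'E'
from h import *
a=np.arctan2(-.015,.067)+np.radians(2.2);c,s=np.cos(np.radians(27)),np.sin(np.radians(27))
a0=np.arctan2(-.015,.067);X0=np.array([np.cos(a0)*c,np.sin(a0)*c,s])
X=np.array([np.cos(a)*c,np.sin(a)*c,s]);Y=np.array([-np.sin(a),np.cos(a),0]);Z=np.cross(X,Y);O=np.array([.4655,-.182,.053])+X0*.198+Y*.001
loc=lambda x,y,z:O+(X*x+Y*y+Z*z)/1000     # mm in the measured pliers frame
E
python3 - <<'E'
from pl import *
np.set_printoptions(precision=3,suppress=True)
yb=np.array([.98,.197,0]);C=np.array([.522,.088,.02]);T=np.array(camera_info("wrist")["T_tool_cam"])
q=quat([0,0,-1],-yb);R=Ro.from_quat(q).as_matrix()
for sg in(1,-1):
    print(sg,[None if (j:=arm.ik(p,quat(-Z,v))) is None else np.array(j) for p,v in((loc(-1,0,80),sg*X),(loc(-1,0,70+60),sg*X),(loc(-181,0,49),sg*Y),(loc(-181,0,110),sg*Y))])
t=C-R@(T[:3,:3]@np.array([0,-.02,.24])+T[:3,3]);print("hover",t,np.array(arm.ik(t,q)),"grasp",np.array(arm.ik(C+[0,0,.063],q)))
arm.line_to(pose()[0]+Z*.05,.3)
arm.move_gripper(1,20)
arm.movep(t,q);arm.pause(.1);P=pose();im=snapshot("wrist");cv2.imwrite("pics/k.png",im)
m=cv2.inRange(cv2.cvtColor(im,cv2.COLOR_BGR2HSV),(12,130,60),(28,255,255));m[260:]=0
cs=sorted(cv2.findContours(m,0,2)[0],key=cv2.contourArea)[::-1]
for k in cs[:4]:
    ce,_,_=cv2.minAreaRect(k);b=cv2.boxPoints(cv2.minAreaRect(k));W=np.array([onz("wrist",p,.03,P) for p in b])
    print(cv2.contourArea(k),np.array(ce),onz("wrist",ce,.03,P),[(np.linalg.norm(e).round(4),np.degrees(np.arctan2(e[1],e[0])).round(1)) for e in (W[1]-W[0],W[2]-W[1])])
print(arm.read_time(),proj("wrist",C,P))
E
```

```text
1 [array([ 0.347,  0.584, -0.025,  1.892, -0.263,  0.206,  0.393]), array([ 0.332,  0.491,  0.007,  1.909, -0.267,  0.284,  0.395]), array([ 1.078,  1.008, -1.148,  2.323,  1.989,  0.839, -0.067]), array([ 1.12 ,  0.816, -1.145,  2.361,  1.873,  0.69 , -0.039])]
-1 [array([ 0.711,  0.651, -0.592,  1.881,  0.973,  0.352,  2.393]), array([ 0.806,  0.582, -0.712,  1.896,  0.878,  0.429,  2.483]), array([ 0.924,  0.836, -0.828,  2.327,  2.184,  0.574,  2.824]), array([ 0.92 ,  0.642, -0.762,  2.367,  2.128,  0.403,  2.823])]
hover [0.518 0.111 0.185] [ 0.291  0.743 -0.885  1.888  0.747  0.88   2.366] grasp [ 0.156  0.829 -0.577  1.955  0.794  0.599  2.383]
2236.0 [266.5 188. ] [0.529 0.088 0.03 ] [(np.float64(0.0288), np.float64(-81.2)), (np.float64(0.0499), np.float64(-168.9))]
0.0 [170.   0.] [ 0.616 -0.025  0.03 ] [(np.float64(0.0), np.float64(0.0)), (np.float64(0.0), np.float64(0.0))]
0.0 [167.   2.] [ 0.618 -0.024  0.03 ] [(np.float64(0.0), np.float64(0.0)), (np.float64(0.0), np.float64(0.0))]
0.0 [167.   4.] [ 0.618 -0.023  0.03 ] [(np.float64(0.0), np.float64(0.0)), (np.float64(0.0), np.float64(0.0))]
21.825 [275.439 186.498]
```

Coupling: 49.9 x 28.8 mm, centre near (0.529, 0.089), yaw 11°, which fits the sizes given. Next: pick it up and do the contact-guided descent onto the seat.

```bash
python3 - <<'E'
from pl import *
np.set_printoptions(precision=2,suppress=True)
th=np.radians(11);yb=np.array([np.cos(th),np.sin(th),0]);q=quat([0,0,-1],-yb);C=np.array([.5287,.0893,.02])
arm.movep(C+[0,0,.12],q);arm.line_to(C+[0,0,.063],.12)
arm.move_gripper(0,35);print("open",arm.read_opening(),arm.read_finger_force(),arm.read_ft_force())
arm.line_to(C+[0,0,.19],.25);print(arm.read_opening(),arm.read_time())
qs=quat(-Z,-X)
arm.movep(loc(-1,0,63+50),qs);arm.line_to(loc(-1,0,63+17),.15);arm.pause(.2)
f0=np.array(arm.read_ft_force());print("f0",f0,arm.read_time())
for z in np.arange(16,0,-1.):
    arm.line_to(loc(-1,0,63+z),.03);f=np.array(arm.read_ft_force())-f0
    print(z,np.array([f@X,f@Y,f@Z]),end=' ')
    if f@Z>3 or np.linalg.norm(f)>8: break
print(arm.read_time(),arm.read_opening())
E
```

```text
open 0.575607787874625 37.14004576730076 [-1.52 -0.48  6.43]
0.581149519206307 23.8583
f0 [ 0.11 -0.13 -1.18] 25.6333
16.0 [-0.51  0.99  1.14] 15.0 [-0.21 -0.8  -0.4 ] 14.0 [-0.73  0.36 -0.18] 13.0 [0.15 0.65 0.13] 12.0 [-0.25 -0.74 -0.18] 11.0 [-0.17 -1.65 -0.18] 10.0 [-0.41 -0.36 -0.42] 9.0 [-0.32  0.34  4.97] 27.6333 0.5750081567645011
```

```bash
python3 - <<'E'
from pl import *
np.set_printoptions(precision=2,suppress=True)
z=63+9.8;arm.line_to(loc(-1,0,z),.03);arm.pause(.1);f0=np.array(arm.read_ft_force())
for x in np.arange(-2,-10,-1.):
    arm.line_to(loc(x,0,z),.03);f=np.array(arm.read_ft_force())-f0
    print(x,np.array([f@X,f@Y,f@Z]),end=' ')
    if f@X>3 : break
print(arm.read_time(),arm.read_opening())
P=pose();cv2.imwrite("pics/wp.png",snapshot("wrist"))
a=snapshot("side");cv2.imwrite("pics/side6.png",a);b=snapshot("scene");cv2.imwrite("pics/scene6.png",b)
E
```

```text
-2.0 [-0.53  0.55 -0.48] -3.0 [0.55 0.61 0.84] -4.0 [ 1.48  1.81 -0.62] -5.0 [ 4.87 -0.19 -2.25] 28.9833 0.5756268373116605
```

```bash
python3 - <<'E'
from pl import *
np.set_printoptions(precision=2,suppress=True)
arm.line_to(loc(-4.5,0,63+9.8),.03);arm.line_to(loc(-4.5,0,63+9.1),.03)
arm.move_gripper(.76,20);arm.pause(.2);print(arm.read_ft_force())
arm.line_to(loc(-4.5,0,63+9+70),.12)
# look: put the coupling at camera (0,-.03,.2)
T=np.array(camera_info("wrist")["T_tool_cam"]);qs=quat(-Z,-X);R=Ro.from_quat(qs).as_matrix()
S=loc(-4.8,0,9);t=S-R@(T[:3,:3]@np.array([0,-.02,.22])+T[:3,3])
arm.movep(t,qs);arm.pause(.1);P=pose();im=snapshot("wrist");cv2.imwrite("pics/wq.png",im)
m=cv2.inRange(cv2.cvtColor(im,cv2.COLOR_BGR2HSV),(12,130,60),(28,255,255));m[260:]=0
k=max(cv2.findContours(m,0,2)[0],key=cv2.contourArea)
def onZ(px,z):
    o,d=ray("wrist",px,P);o=o-loc(0,0,z);return o+d*(-(o@Z)/(d@Z))
loc2=lambda w:np.array([w@X,w@Y])*1000
b=cv2.boxPoints(cv2.minAreaRect(k));print(cv2.contourArea(k),[loc2(onZ(p,19)) for p in b],"mid",loc2(onZ(b.mean(0),19)),proj("wrist",S,P))
print(arm.read_time())
im=im[60:260,130:430];cv2.imwrite("pics/c6.png",cv2.convertScaleAbs(cv2.resize(im,None,fx=2.6,fy=2.6,interpolation=cv2.INTER_CUBIC),alpha=1.4))
E
```

```text
[-0.11  0.83 -0.46]
2728.5 [array([ 20.72, -14.44]), array([-29.36, -15.22]), array([-30.82,  14.24]), array([21.33, 15.07])] mid [-4.54 -0.38] [274.27 182.41]
31.275
```

View pics/c6.png

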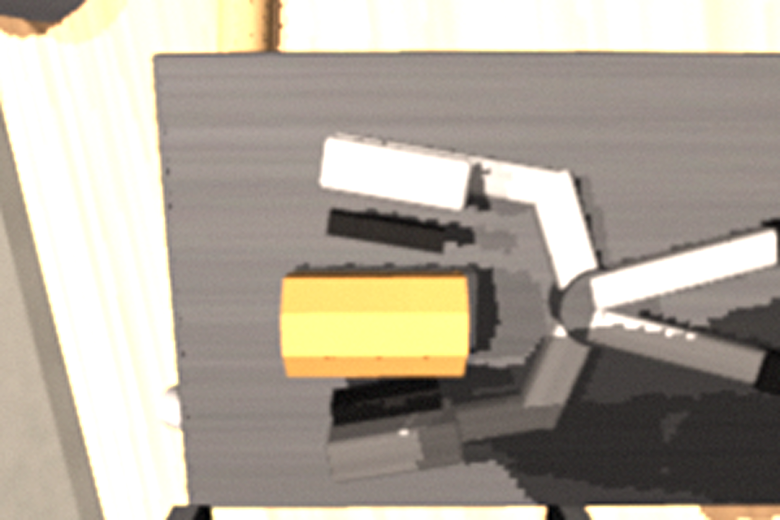

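The coupling lies lengthwise on the seat between the open jaws: 282–468 across in the crop, midway between the two pads, with the fingers off. Next: squeeze the handles.

```bash
python3 - <<'E'
from pl import *
np.set_printoptions(precision=2,suppress=True)
lim=np.array([[-3.12,3.12],[-.3,2.06],[-1.34,1.32],[.26,2.42],[-1.36,4.5],[.01,1.98],[-2.84,2.84]])
best=None
for sg in(1,-1):
  for d in(0,6,12):
    dz=-Z*np.cos(np.radians(d))+X*(-np.sin(np.radians(d)))*0-X*0
    dz=Ro.from_rotvec(Y*np.radians(-d)).apply(-Z)
    q=quat(dz,sg*Y);g=loc(-182.5,0,-3)
    js=[arm.ik(g-dz*b,q) for b in(.054,.13)]
    if any(j is None for j in js): print(sg,d,None);continue
    mg=min(np.minimum(np.array(j)-lim[:,0],lim[:,1]-np.array(j)).min() for j in js);print(sg,d,"mg",mg,dz)
    if best is None or mg-d*.001>best[0]: best=(mg-d*.001,sg,d,q,dz,g)
_,sg,d,q,dz,g=best;print("use",sg,d)
arm.line_to(pose()[0]+[0,0,.05],.25)
arm.movep(g-dz*.13,q);arm.move_gripper(1,20);f0=np.array(arm.read_ft_force())
for b in (.10,.08,.07,.064,.059,.054):
    arm.line_to(g-dz*b,.1);f=np.array(arm.read_ft_force())-f0
    if np.linalg.norm(f)>6: print("contact",b,f);break
else: print("clear",f)
print(arm.read_time(),arm.read_opening())
E
```

```text
1 0 mg 0.04845825462391229 [ 0.45 -0.08 -0.89]
1 6 None
1 12 None
-1 0 mg 0.04081053164693582 [ 0.45 -0.08 -0.89]
-1 6 None
-1 12 None
use 1 0
clear [-0.52 -0.22  0.59]
35.9833 1.0031502973276967
```

```bash
python3 - <<'E'
from pl import *
np.set_printoptions(precision=2,suppress=True)
arm.move_gripper(0,38);print(arm.read_opening()*85,arm.read_finger_force(),arm.read_ft_force(),arm.read_time())
arm.pause(.3);print(arm.read_opening()*85,arm.read_finger_force())
p=pose()[0];arm.move_gripper(.75,20);arm.pause(.2);print(arm.read_opening(),arm.read_ft_force())
arm.line_to(p+Z*.09,.15)
im=snapshot("side");cv2.imwrite("pics/side7.png",im);cv2.imwrite("pics/scene7.png",snapshot("scene"))
# look at handles and jaws from the earlier pose, compare dark handle spread at handles_mid
T=np.array(camera_info("wrist")["T_tool_cam"]);q=quat(-Z,X);R=Ro.from_quat(q).as_matrix()
t=loc(-95,0,0)-R@(T[:3,:3]@np.array([0,-.105,.25])+T[:3,3])
arm.movep(t,q);arm.pause(.1);P=pose();im=snapshot("wrist");cv2.imwrite("pics/wz.png",im);np.save("Pz.npy",np.hstack([P[0],P[1].ravel()]))
v=im.astype(int).sum(2)
for x in(-182,-150):
    y=np.arange(-50,50.5,1);px=[proj("wrist",loc(x,k,-3),P) for k in y]
    print(x,''.join('#' if v[int(round(b)),int(round(a))]<110 else '.' for a,b in px),[int(v[int(round(b)),int(round(a))]) for a,b in px][::5])
def onZ(px,z):
    o,d=ray("wrist",px,P);o=o-loc(0,0,z);w=o+d*(-(o@Z)/(d@Z));return np.array([w@X,w@Y])*1000
m=cv2.inRange(cv2.cvtColor(im,cv2.COLOR_BGR2HSV),(12,130,60),(28,255,255));m[260:]=0
k=max(cv2.findContours(m,0,2)[0],key=cv2.contourArea);r=cv2.minAreaRect(k);print(cv2.contourArea(k),"coupling",[onZ(b,19) for b in cv2.boxPoints(r)])
print(arm.read_time())
E
```

```text
24.51615572844181 44.75081741809845 [-6.32 -2.07  8.79] 36.575
24.38579960895313 44.56683039665222
0.7523032835249202 [ 0.91  0.   -1.59]
-182 ..................................############......#############.................................... [124, 255, 248, 261, 248, 249, 252, 74, 84, 66, 253, 86, 84, 120, 244, 245, 250, 255, 241, 253, 251]
-150 ..................................############.......#############................................... [263, 252, 255, 267, 248, 255, 260, 72, 86, 92, 262, 69, 92, 96, 250, 253, 259, 261, 252, 262, 242]
2330.0 coupling [array([-32.71,  12.73]), array([21.41, 13.49]), array([ 25.48, -14.72]), array([-30.43, -15.38])]
39.275
```

```bash
python3 - <<'E'
from pl import *
np.set_printoptions(precision=1,suppress=True)
v=np.load("Pz.npy");P=(v[:3],v[3:].reshape(3,3));im=cv2.imread("pics/wz.png")
def onZ(px,z):
    o,d=ray("wrist",px,P);o=o-loc(0,0,z);w=o+d*(-(o@Z)/(d@Z));return np.array([w@X,w@Y])*1000
m=cv2.inRange(cv2.cvtColor(im,cv2.COLOR_BGR2HSV),(12,130,60),(28,255,255));m[260:]=0
k=max(cv2.findContours(m,0,2)[0],key=cv2.contourArea)
print("poly",[onZ(p[0].astype(float),19) for p in cv2.approxPolyDP(k,2.5,True)])
for n,boxes in {"side":{"hammer":(200,140,60,50),"carab":(250,212,45,35),"mug":(155,300,60,60),"tape":(330,215,42,35),"glue":(200,225,38,55),"tub":(262,262,70,95)},
 "scene":{"hammer":(88,210,80,70),"carab":(225,230,35,30),"mug":(330,272,52,70),"glue":(256,230,34,66),"tape":(250,190,40,28),"tub":(325,185,110,60)}}.items():
    a=cv2.imread(f"pics/{n}0.png");b=cv2.imread(f"pics/{n}7.png")
    for o,(x,y,w,h) in boxes.items():
        g=[cv2.cvtColor(i[y:y+h,x:x+w],6).astype(np.float32) for i in(a,b)]
        sh,r=cv2.phaseCorrelate(g[0],g[1],cv2.createHanningWindow((w,h),5));print(n,o,np.array(sh),"resp %.2f diff %.1f"%(r,abs(g[0]-g[1]).mean()))
E
```

```text
poly [array([-30.3,  12. ]), array([-28.8, -15.4]), array([ 18.8, -14. ]), array([23.2, -4.9]), array([19.1, 12.7])]
side hammer [-0.1  0. ] resp 0.99 diff 4.5
side carab [0.6 0. ] resp 1.01 diff 11.3
side mug [0. 0.] resp 0.96 diff 3.2
side tape [ 0.6 -0. ] resp 1.00 diff 13.5
side glue [ 0.  -0.2] resp 0.96 diff 10.2
side tub [-0.  1.] resp 0.58 diff 12.5
scene hammer [ 0. -0.] resp 0.94 diff 3.4
scene carab [-0.  -0.1] resp 0.98 diff 3.6
scene mug [-0.1 -0. ] resp 0.93 diff 3.2
scene glue [ 0.1 -0. ] resp 0.96 diff 3.1
scene tape [ 0. -0.] resp 1.01 diff 10.8
scene tub [0.7 0.1] resp 0.83 diff 14.0
```

```bash
python3 - <<'E'
from station import arm,ticket
print(arm.read_time(),ticket.finish_job())
E
```

```text
the job is handed in; nothing more can be done
39.275 None
```

The job is handed in at 39.3 s: the tub is back upright within about 3 mm of where it stood, the coupling lies on the seat with the pliers locked on it (handles about 31 mm across by camera), and the bystanders show no movement.

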